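# Hang the stain brush on the laundry caddy, then lift the caddy and hold it level

### The arm

A 6-joint arm with a two-finger parallel gripper is mounted at the origin on the work surface. World frame = base frame: x ahead of the robot, y to its left, z up, the work surface at z = 0. Lengths are in mm, angles in rad, forces in N, time in s.
With the tool pointing down it reaches from about 350 to 775 mm from the base axis. Payload 7.3 kg.
Tool frame: the origin (TCP) lies at the centre of the arm's flange, where the gripper is bolted on; the fingertips stand 178 mm ahead of it and the grasp point (between the pads) lies 159 mm ahead of it; z points along the fingers, y is the line along which they close (so a half turn about z gives the same grasp; the last joint's range is limited). The gripper opens to 92 mm and grips with 3 to 60 N. Pads are 19 mm wide; open, the fingers measure 130 mm over their backs; the gripper's body (75 mm by 190 mm) begins 47 mm behind the grasp point.
Start: joints at [1.2, 0.342, 1.524, -0, 1.275, -0.146], TCP at [117.006, 511.798, 404.741] pointing down, gripper open.
Joint ranges: [-2.53, 2.53], [-0.77, 2.02], [0.04, 2.7], [-1, 4.14], [0.28, 2.66], [-3.11, 3.11]. Speed limits (rad/s): [2.57, 2.57, 3.14, 3.14, 3.14, 3.14].

### API

Orientations are given as [roll, pitch, yaw] about the fixed x, y, z axes, in that order (R = Rz(yaw) Ry(pitch) Rx(roll)).
In Python, from plant import * gives the robot as it stands. The module is installed in compiled form; this text tells all that it offers.
- The arm moves only by the shell command python3 -m inch 'ROWS'. ROWS is JSON, a list of rows, each a list of 5 numbers: the shift along the tool's x, y, z in m, then the turn about the tool's z in rad, then the opening, from 0 (shut) to 1 (fully open). In form: [[tx, ty, tz, spin, claw], ...]. A call has 1 to 8 rows; each row is the pose to reach, as a shift and turn from the pose commanded when the call began, along the tool's axes at that moment; what a row does not reach only later rows make up. A row lasts 1/12 s, in which the tool goes at most 41.7 mm and 7.16 degrees, less where a joint would pass 70% of its speed; a pose out of reach is approached as far as the arm can. A call with a gripper value outside its range is refused whole. The fingers move at their own pace and stop on an object; the grip force is fixed at half the most. Time passes only in rows, so rows that repeat a pose let the fingers close. It gives the time, the measured TCP pose, the force, the opening and the grip force at its end, in the units of the state.
- get_obs(): the state, without advancing time (a new reading comes with each control period).
- capture(name): name is "side" or "top" or "wrist"; returns a dict with "color" (384x512x3 uint8, red, green, blue), "intrinsics" (3x3 intrinsics, pixels), "distortion" ([k1, k2, p1, p2, k3] as OpenCV has them; the pictures are not rectified), "pose" (4x4, takes a point from camera to world coordinates). Camera axes: x right, y down, z forward; pixel columns grow to the right and rows downward; lengths in mm; the calibration is good to about 2 mm. A picture is of the moment at which its call begins. There is no depth.
- close_job(): hands the job in; it is judged then, once.
Trained networks look in a picture, given as the dict that the camera call returned (one of the last four; its "shot" number tells which), for a name from the list of things; names that differ only in an ending like _2 or _b are one class to them, and where a whole thing is asked for, a point or a joint stands for the part that bears it (a point fixed in the world has none). Each returns a list of dicts, best first, with "conf" (0 to 1); they miss things now and then, are a little off and sometimes report something else, mostly with a low value. They report only what shows in the picture. A call takes as long as a camera call. They do not tell look-alikes from the thing itself.
- look_for(picture, target): "rect" ([centre column, centre row, width, height] in pixels, round what is visible of it).
- trace(picture, target): "pixels" (384x512 bool, what is visible of it) and "rect" ([centre column, centre row, width, height] in pixels, round what is visible of it).
- tip_of(picture, target): "centre" ([column, row] in pixels: a listed point, or the origin of a listed thing).
The state is a dict: "time": time; "joint_positions": joint angles; "dq": joint speeds; "tau": joint torques, N m; "tool_pos": TCP position; "tcp_rot": TCP orientation; "contact_force": force on the tool from outside, world axes, zero at the start; "moment": the same for the moment, N m; "grip_width": finger opening in mm; "finger_force": force on a finger pad.
Only numpy, scipy, OpenCV 4.12 (cv2) and the standard library are available. Lean on these libraries where they do the work, as an engineer would, in place of code of your own. Each camera call takes 0.05 s, during which the arm holds its last target. There are 200 camera calls.

### The job

Hang the stain brush by the eye of its handle on the wire hook at the side of the supply caddy, and let go of it. Then take the caddy by its handle, lift it about 10 cm off the table with everything still in it and the brush on its hook, and finish while still holding it there, steady and level, so that I can wipe underneath. Do not tip the caddy on the way, and do not shift or knock over the other things on the table.

Things in the scene. Friction and masses are not known exactly. Their poses are not given: they have to be found in the camera images.
- caddy: grey plastic supply caddy, loose on the table, 0.7 to 0.9 kg loaded: open tub 260 (its x) x 200 (its y) x 135 mm high with a spine and a cross divider, and a handle above. Origin: centre of the underside; z up; x along the handle. The hook is in the middle of its +y side, which starts facing the robot's left, give or take 26 degrees.
- caddy_handle (a point): middle of the caddy's handle bar, 210 mm above the caddy's underside; the bar runs along the caddy's x, is 22 mm wide and 22 mm high, with 155 mm free between its two posts and 60 mm of free air under it
- caddy_hook (a point): point on the axis of the caddy's 6 mm steel wire hook where the brush should hang: 28 mm out from the side wall's outer face, 122 mm above the caddy's underside. The wire runs level from the wall along the caddy's +y for 42 mm, then its last 7 mm turn up at about 45 degrees: the tip's top is 11 mm above the wire's axis, 52 mm out from the wall. Axes as the caddy's.
- brush: wooden stain brush, about 70 g, 116 mm high, standing on white bristles. Origin: centre of the underside, z up. Head 66 (its x) x 28 mm (y), 35 mm high; above it a flat handle 26 mm wide (x), 10 mm thick (y), whose top has the eye: an opening right through along y, 16 mm wide (x), 86 to 110 mm above the underside; 5 mm wood beside it, 6 on top. Half a turn about z changes nothing.
- brush_eye (a point): centre of the brush's eye, 98 mm above its underside; the opening runs along the brush's y
- bottle: white bottle standing in the caddy, 68 mm across, 150 mm high. Origin: centre of the underside
- jar: clear jar with a white lid standing in the caddy, 72 mm across, 85 mm high. Origin: centre of the underside
- sheets: cardboard carton of dryer sheets standing in the caddy, 100 x 60 x 110 mm high. Origin: centre of the underside
- softener: bystander: full white bottle with a blue cap, 80 mm across, 200 mm high, on the table. Origin: centre of the underside
- dosing_cup: bystander: clear dosing cup, 66 mm across, 55 mm high, on the table. Origin: centre of the underside
- lint_screen: bystander: flat dryer lint screen, white frame with dark mesh, 255 x 120 x 14 mm, lying on the table. Origin: centre of the underside
Mind the look-alikes: they are no part of the job. Leave any purple look-alike of the brush alone. Several things look just like the sheets: the one meant starts farthest from the robot's base.

How it is judged (in metres and radians):
On the way:
1. the brush hangs by its eye on the caddy's hook, let go and clear of the table (distance between brush_eye and caddy_hook below 0.032 m and z of brush_eye in the frame of caddy_hook below -0.003 m and height (world z) of brush above 0.006 m and angle between brush's own z axis and vertical below 0.35 rad and contact force between brush and caddy above 0.15 N and contact force between brush and the arm below 0.05 N and contact force between brush and the fingers below 0.05 N and height (world z) of caddy below 0.01 m), for 0.3 s.
At the end, for the whole second after the job is handed in: Caddy held by its handle (tool within 75 mm of the bar's middle, over 3 N), underside 50 to 170 mm up, within 0.10 rad of level, under 20 mm/s and 0.1 rad/s, on nothing else; brush on the hook by its eye (within 32 mm, 0.35 rad of upright), untouched by fingers; contents standing in the caddy (height (world z) of caddy between 0.05 and 0.17 m and angle between caddy's own z axis and vertical below 0.1 rad and linear speed of caddy below 0.02 m/s and angular speed of caddy below 0.1 rad/s and distance between the grasp point and caddy_handle below 0.075 m and contact force between caddy and the fingers above 3 N and contact force between caddy and softener below 0.1 N and contact force between caddy and dosing_cup below 0.1 N and contact force between caddy and lint_screen below 0.1 N and distance between brush_eye and caddy_hook below 0.032 m and z of brush_eye in the frame of caddy_hook below -0.003 m and angle between each of brush, bottle, jar, sheets's own z axis and vertical below 0.35 rad and contact force between brush and the fingers below 0.05 N and horizontal distance between each of bottle, jar, sheets and caddy below 0.13 m and z of each of bottle, jar, sheets in the frame of caddy below 0.03 m); the arm keeps its last pose, push and grip.
It fails at once if the caddy is tipped more than 0.3 rad (angle between caddy's own z axis and vertical above 0.3 rad).
It fails at once if a bystander is shifted more than 30 mm or knocked over (distance of any of softener, dosing_cup, lint_screen from where it was at the start of the episode above 0.03 m or angle between any of softener, dosing_cup's own z axis and vertical above 0.5 rad).
It also fails if it takes over 69 s, if anything falls off the work surface, if the arm or the gripper's body presses on something with over 40 N, if the wrist force passes 120 N, or if a joint passes its speed limit or range.

## Working session

There is one attempt and no reset: what is moved stays moved. The work goes in short steps, Python scripts to look and compute and a shell command to move; the robot and the scene stay as the last step left them, time stands still between calls to the robot, and variables do not carry over. Pictures are saved under pics/ and viewed, at most 10 in all, crops included, and the job is handed in when it is done.

```bash
mkdir -p pics; cat > h.py <<'E'
from plant import *
import numpy as np, cv2
def und(p,px):
    return cv2.undistortPoints(np.array([[px]],float),p["intrinsics"],np.array(p["distortion"],float))[0,0]
def ray(p,px):
    u=und(p,px);T=np.array(p["pose"]);d=T[:3,:3]@np.array([u[0],u[1],1.]);return T[:3,3],d/np.linalg.norm(d)
def atz(p,px,z):
    o,d=ray(p,px);return o+d*(z-o[2])/d[2]
def tri(obs):
    A=np.zeros((3,3));b=np.zeros(3);R=[ray(*o) for o in obs]
    for o,d in R:
        M=np.eye(3)-np.outer(d,d);A+=M;b+=M@o
    x=np.linalg.solve(A,b);return x,[np.linalg.norm((np.eye(3)-np.outer(d,d))@(x-o)) for o,d in R]
def proj(p,X):
    T=np.linalg.inv(np.array(p["pose"]));r=cv2.Rodrigues(T[:3,:3])[0]
    return cv2.projectPoints(np.array([X],float),r,T[:3,3],np.array(p["intrinsics"],float),np.array(p["distortion"],float))[0][0,0]
E
python3 - <<'E'
from h import *
np.set_printoptions(precision=1,suppress=True)
P={n:capture(n) for n in("side","top","wrist")}
cv2.imwrite("pics/a.png",cv2.cvtColor(np.hstack([cv2.resize(P[n]["color"],(400,300)) for n in("side","top")]),cv2.COLOR_RGB2BGR))
cv2.imwrite("pics/w.png",cv2.cvtColor(P["wrist"]["color"],cv2.COLOR_RGB2BGR))
for n in P:
  print(n,np.array(P[n]["pose"])[:3,3])
  for t in ["caddy_handle","caddy_hook","brush_eye","brush","bottle","jar","sheets","softener","dosing_cup","lint_screen","caddy"]:
    print(n,t,[(np.round(r["centre"]),round(r["conf"],2)) for r in tip_of(P[n],t)])
E
```

```text
side [704.8 953.7 962.2]
side caddy_handle [(array([239., 154.]), 0.93), (array([273., 277.]), 0.5), (array([251., 347.]), 0.18)]
side caddy_hook [(array([234., 200.]), 0.66)]
side brush_eye [(array([269., 259.]), 0.94), (array([312., 249.]), 0.89), (array([235., 155.]), 0.46)]
side brush [(array([271., 279.]), 0.94), (array([304., 269.]), 0.89)]
side bottle []
side jar [(array([270., 276.]), 0.53)]
side sheets []
side softener [(array([234., 146.]), 0.71)]
side dosing_cup [(array([210., 270.]), 0.56)]
side lint_screen []
side caddy [(array([238., 199.]), 0.58)]
top [ 262.7   37.6 1795.5]
top caddy_handle []
top caddy_hook [(array([185., 191.]), 0.73), (array([244., 167.]), 0.56)]
top brush_eye [(array([182., 190.]), 0.51), (array([184., 219.]), 0.44)]
top brush [(array([185., 192.]), 0.6), (array([188., 220.]), 0.44)]
top bottle [(array([292., 170.]), 0.82)]
top jar [(array([261., 194.]), 0.84)]
top sheets [(array([283., 202.]), 0.8), (array([306., 250.]), 0.74)]
top softener [(array([360., 194.]), 0.69)]
top dosing_cup [(array([205., 148.]), 0.6)]
top lint_screen [(array([139., 165.]), 0.71), (array([185., 189.]), 0.58)]
top caddy [(array([276., 182.]), 0.62)]
wrist [ 42.7 528.5 383.8]
wrist caddy_handle []
wrist caddy_hook []
wrist brush_eye []
wrist brush []
wrist bottle []
wrist jar []
wrist sheets []
wrist softener []
wrist dosing_cup []
wrist lint_screen []
wrist caddy []
```

View pics/a.png

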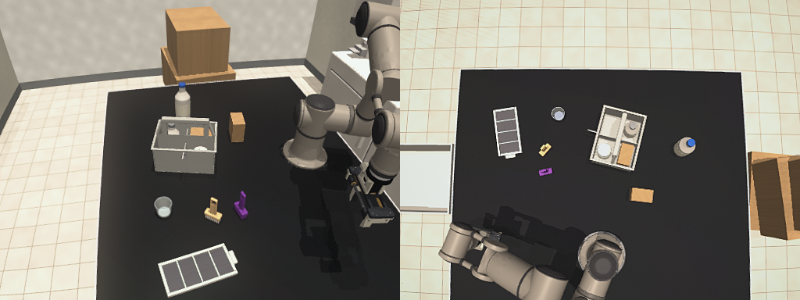

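```bash
python3 - <<'E'
from h import *
np.set_printoptions(precision=1,suppress=True)
P={n:capture(n) for n in("side","top")}
s,t=P["side"],P["top"]
c=np.hstack([cv2.resize(s["color"][130:330,180:340],(400,500)),cv2.resize(t["color"][130:290,150:278],(400,500))])
cv2.imwrite("pics/b.png",cv2.cvtColor(c,cv2.COLOR_RGB2BGR))
print(tri([(s,[269,259]),(t,[182,190])]),tri([(s,[269,259]),(t,[184,219])]))
print(tri([(s,[312,249]),(t,[182,190])]),tri([(s,[312,249]),(t,[184,219])]))
print(tri([(s,[234,200]),(t,[244,167])]),atz(s,[239,154],210),atz(s,[234,200],122),atz(t,[276,182],0))
for n,px,z in [("softener",[360,194],0),("cup",[205,148],0),("lint",[139,165],0),("bottle",[292,170],5),("jar",[261,194],5),("sheets",[283,202],5),("sheets2",[306,250],0)]: print(n,atz(t,px,z))
print(get_obs())
E
```

```text
(array([520.4, 282.1,  93.4]), [np.float64(8.196630964030225), np.float64(8.196630964030255)]) (array([463.6, 263.8,  49.5]), [np.float64(58.53348692934324), np.float64(58.53348692934333)])
(array([461.4, 296.3, 162.3]), [np.float64(46.32731126166728), np.float64(46.32731126166723)]) (array([402.1, 273.8, 104.1]), [np.float64(1.1392712688089521), np.float64(1.1392712688088986)])
(array([594.1,  53.4, 126.8]), [np.float64(0.9191961528790226), np.float64(0.9191961528790328)]) [555.6 -73.4 210. ] [592.6  48.7 122. ] [560.6 -72.8   0. ]
softener [ 514.5 -408.5    0. ]
cup [696.7 210.9   0. ]
lint [626.3 473.6   0. ]
bottle [ 608.5 -136.3    5. ]
jar [511.5 -13.3   5. ]
sheets [480.3 -99.9   5. ]
sheets2 [ 292.7 -189.4    0. ]
{'time': 1.9, 'joint_positions': array([ 1.2,  0.3,  1.5,  0. ,  1.3, -0.1]), 'dq': array([-0., -0., -0.,  0., -0., -0.]), 'tau': array([  0. , -43.1, -24.4,   0.1,   0. ,  -0. ]), 'tool_pos': array([117. , 511.8, 404.7]), 'tcp_rot': array([3.1, 0. , 2.9]), 'contact_force': array([ 0.6, -0. ,  0.3]), 'moment': array([-0.,  0., -0.]), 'finger_force': 0.0, 'grip_width': 91.65954563721387}
```

View b.

The left view shows the caddy with its hook at about (183,155) in the side half. The wooden brush is at (213,210) and its purple look-alike at (241,206), with the cup, lint screen and softener away from them. Brush candidates in the full-size side view are (269,259) wood and (312,249) purple. The wooden one fits, so I'll confirm it in the crop. Sheets candidates in the full-size top view are (283,202), in the caddy, and (306,250), on the table nearer the base. The one in the caddy is farthest away, so it is the one meant.

View pics/b.png

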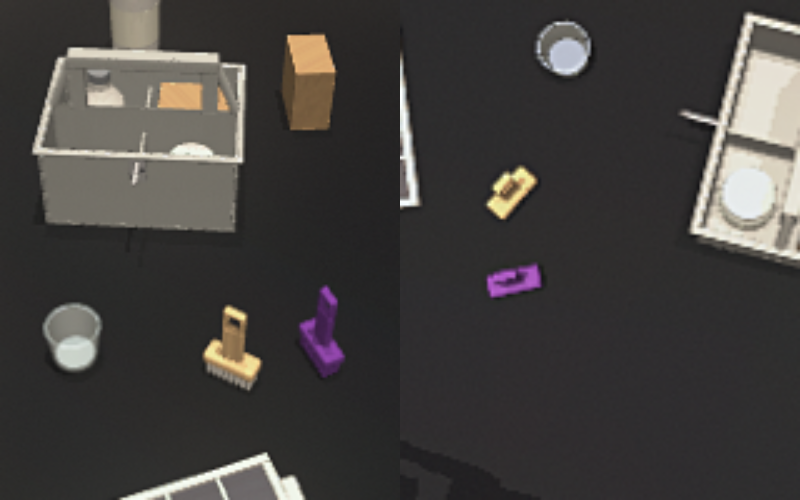

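The brush I need is the wooden one: side (269,259), top (186,191). It has a see-through eye, and the purple one is nearer the base. The hook points to the image left, towards +y.

```bash
cat >> h.py <<'E'
from scipy.spatial.transform import Rotation as Ro
def delta(pos,yaw_deg):
    "tool-frame shift (m) and spin (rad) to a TCP position (mm) and yaw (deg)"
    o=get_obs();R=Ro.from_euler("xyz",o["tcp_rot"]).as_matrix()
    d=R.T@(np.array(pos)-o["tool_pos"])/1000
    y=np.arctan2(R[1,0],R[0,0]);s=-(np.radians(yaw_deg)-y);s=(s+np.pi)%(2*np.pi)-np.pi
    print("shift",d.round(4),"spin",round(s,4),"yaw now",np.degrees(y).round(2))
E
python3 - <<'E'
from h import *
delta([483,257,405],38)
w=capture("wrist");print(np.round(w["pose"],2),w["intrinsics"])
E
```

```text
shift [-4.136e-01 -1.668e-01 -3.000e-04] spin 2.2536 yaw now 167.12
[[ 2.2000e-01  9.3000e-01  2.8000e-01  4.2800e+01]
 [ 9.7000e-01 -2.1000e-01 -6.0000e-02  5.2864e+02]
 [ 0.0000e+00  2.9000e-01 -9.6000e-01  3.8436e+02]
 [ 0.0000e+00  0.0000e+00  0.0000e+00  1.0000e+00]] [[339.55397337   0.         253.47012239]
 [  0.         339.55397337 185.65536559]
 [  0.           0.           1.        ]]
```

```bash
python3 -m inch '[[-0.20,-0.08,0,0.9,1],[-0.20,-0.08,0,0.9,1],[-0.20,-0.08,0,0.9,1],[-0.20,-0.08,0,0.9,1],[-0.20,-0.08,0,0.9,1],[-0.20,-0.08,0,0.9,1],[-0.20,-0.08,0,0.9,1],[-0.20,-0.08,0,0.9,1]]'; python3 -c "
from h import *
delta([483,257,405],38)"
```

```text
time: 2.62
tool_pos: [295.1, 388.6, 404.8]
tcp_rot: [3.141, -0.0, 2.009]
contact_force: [-0.1, 0.2, 0.7]
grip_width: 91.7
finger_force: 0.0
shift [-0.1989  0.1142 -0.0002] spin 1.3463 yaw now 115.14
```

```bash
python3 -m inch '[[-0.20,0.115,0,1.346,1],[-0.20,0.115,0,1.346,1],[-0.20,0.115,0,1.346,1],[-0.20,0.115,0,1.346,1],[-0.20,0.115,0,1.346,1],[-0.20,0.115,0,1.346,1],[-0.20,0.115,0,1.346,1],[-0.20,0.115,0,1.346,1]]'; python3 -m inch '[[0,0,0,0.35,1],[0,0,0,0.35,1],[0,0,0,0.35,1],[0,0,0,0.35,1],[0,0,0,0.35,1]]'; python3 - <<'E'
from h import *
w=capture("wrist")
cv2.imwrite("pics/c.png",cv2.cvtColor(w["color"],cv2.COLOR_RGB2BGR))
for n in("brush_eye","brush"):print(n,[(np.round(r["centre"],1),round(r["conf"],2),atz(w,r["centre"],98 if n=="brush_eye" else 0).round(1)) for r in tip_of(w,n)])
E
```

```text
time: 3.28
tool_pos: [485.2, 257.7, 404.3]
tcp_rot: [-3.141, 0.0, 1.012]
contact_force: [-0.8, 0.5, 0.2]
grip_width: 91.6
finger_force: 0.0
time: 3.7
tool_pos: [483.9, 258.9, 404.7]
tcp_rot: [-3.141, 0.0, 0.673]
contact_force: [0.4, -0.2, 0.4]
grip_width: 92.0
finger_force: 0.0
brush_eye [(array([255.2, 133.3]), 0.95, array([515.7, 281. ,  98. ])), (array([186.1, 230.1]), 0.63, array([407.4, 275.3,  98. ]))]
brush [(array([253.5, 119.4]), 0.72, array([516.6, 283.4,   0. ])), (array([201.4, 193.2]), 0.68, array([410.5, 277.9,   0. ]))]
```

View pics/c.png

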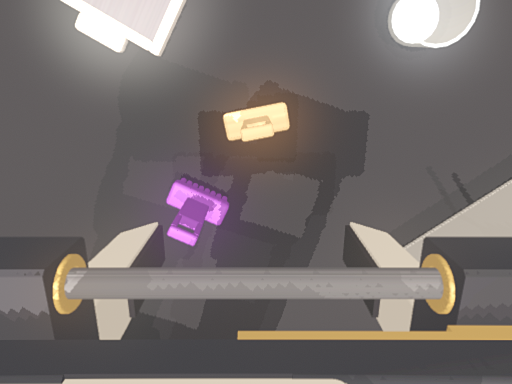

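The wooden brush is at (256,122), turned slightly. The purple one is at (195,212), well outside the fingers' sweep once the tool moves over the wooden brush. Next, its yaw and the caddy's.

```bash
python3 - <<'E'
from h import *
w=capture("wrist");s=capture("side");t=capture("top")
r=trace(w,"brush");m=max(r,key=lambda q:q["pixels"][:150].sum())["pixels"].copy()
pts=[]
ys,xs=np.nonzero(m);print(xs.min(),xs.max(),ys.min(),ys.max())
for c in range(xs.min()+5,xs.max()-4):
    pts.append(atz(w,[c,ys[xs==c].min()],35)[:2])
vx,vy,_,_=cv2.fitLine(np.float32(pts),cv2.DIST_HUBER,0,.01,.01).ravel();print("head edge angle",np.degrees(np.arctan2(vy,vx)),"len",np.linalg.norm(pts[0]-pts[-1]))
e=[q["centre"] for q in tip_of(w,"brush_eye")][0];es=[q["centre"] for q in tip_of(s,"brush_eye")]
print([tri([(w,e),(s,x)]) for x in es[:2]])
# caddy yaw from the top mask: rim at z=135
for nm,z in(("top",135),):
    q=trace(t,"caddy");print([x["rect"] for x in q],[x["conf"] for x in q])
    mm=q[0]["pixels"].astype(np.uint8);c=max(cv2.findContours(mm,0,2)[0],key=cv2.contourArea)
    P=np.float32([atz(t,p[0].tolist(),z)[:2] for p in cv2.convexHull(cv2.morphologyEx(mm,cv2.MORPH_OPEN,np.ones((7,7))).nonzero()[0].reshape(0,1,2) if 0 else max(cv2.findContours(cv2.morphologyEx(mm,cv2.MORPH_OPEN,np.ones((7,7))),0,2)[0],key=cv2.contourArea))])
    print(cv2.minAreaRect(P))
h=[q["centre"] for q in tip_of(s,"caddy_hook")];ht=[q["centre"] for q in tip_of(t,"caddy_hook")];print(h,ht)
if h: print([tri([(s,h[0]),(t,x)]) for x in ht])
E
```

```text
222 289 101 140
head edge angle -40.448685 len 58.02587518671229
[(array([473.80195852, 303.19802386, 147.2810613 ]), [np.float64(50.96695937561714), np.float64(50.96695937561718)]), (array([520.68923049, 282.07659364,  99.81578503]), [np.float64(3.24908748830988), np.float64(3.2490874883098857)])]
[[278.2, 177.5, 71.3, 85.4], [204.4, 145.3, 16.1, 18.5]] [0.74, 0.17]
((560.2501220703125, -76.13777160644531), (214.92544555664062, 275.23004150390625), 76.89794921875)
[[251.3, 345.2], [235.9, 198.1]] [[244.1, 167.7]]
[(array([ 646.60059109,  111.8751008 , -623.82982354]), [np.float64(106.11006005453906), np.float64(106.11006005453912)])]
```

```bash
python3 -c "
from h import *
delta([517,282,320],49.6)"
```

```text
shift [0.0404 0.0017 0.0847] spin -0.1987 yaw now 38.22
```

```bash
python3 -m inch '[[0.040,0.002,0.085,-0.20,1],[0.040,0.002,0.085,-0.20,1],[0.040,0.002,0.085,-0.20,1],[0.040,0.002,0.085,-0.20,1],[0.040,0.002,0.085,-0.20,1]]'; python3 - <<'E'
from h import *
w=capture("wrist")
cv2.imwrite("pics/d.png",cv2.cvtColor(w["color"],cv2.COLOR_RGB2BGR))
for n,z in(("brush_eye",98),("brush",0)):print(n,[(np.round(r["centre"],1),round(r["conf"],2),atz(w,r["centre"],z).round(1)) for r in tip_of(w,n)])
E
```

```text
time: 4.72
tool_pos: [516.8, 281.5, 320.2]
tcp_rot: [-3.141, 0.001, 0.865]
contact_force: [1.4, -0.3, 1.2]
grip_width: 92.0
finger_force: 0.0
brush_eye [(array([137.1, 311.7]), 0.97, array([408.2, 277. ,  98. ])), (array([251.6, 212. ]), 0.58, array([516.7, 281.6,  98. ]))]
brush [(array([252.7, 173.2]), 0.9, array([517.3, 281.3,   0. ]))]
```

View pics/d.png

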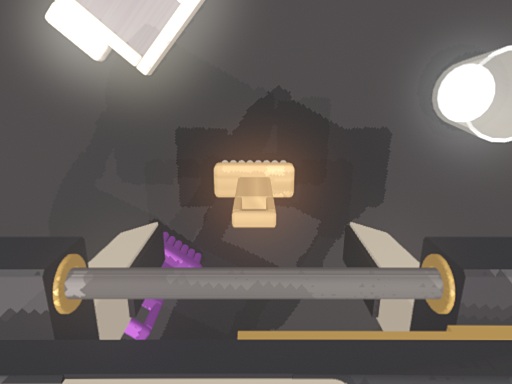

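The brush is centred between the fingers and square to them (head at 254,180, eye at 252,212), and the purple one is outside their path. Descend, close and lift.

```bash
python3 -m inch '[[0,0,0.04,0,1],[0,0,0.073,0,1],[0,0,0.073,0,1],[0,0,0.073,0,0.2],[0,0,0.073,0,0.0],[0,0,0.073,0,0.0],[0,0,0.073,0,0],[0,0,0.073,0,0]]' ; python3 -m inch '[[0,0,0,0,0],[0,0,0,0,0],[0,0,-0.04,0,0],[0,0,-0.08,0,0],[0,0,-0.10,0,0],[0,0,-0.10,0,0]]'; python3 -c "
from h import *
print(get_obs()['contact_force'])"
```

```text
time: 5.53
tool_pos: [517.2, 281.7, 248.4]
tcp_rot: [3.14, -0.003, 0.867]
contact_force: [-0.6, 0.4, -1.0]
grip_width: 63.1
finger_force: 0.0
time: 6.03
tool_pos: [517.7, 282.0, 352.5]
tcp_rot: [3.137, -0.009, 0.867]
contact_force: [0.0, 0.8, 0.6]
grip_width: 23.1
finger_force: 0.0
[0.02351361 0.82073263 0.59849631]
```

```bash
python3 -m inch '[[0,0,0,0,1],[0,0,0,0,1],[0,0,0,0,1]]'; python3 - <<'E'
from h import *
s=capture("side");w=capture("wrist")
cv2.imwrite("pics/e.png",cv2.cvtColor(np.hstack([cv2.resize(s["color"][200:350,180:340],(420,394)),w["color"][:,:380][::1]])if 0 else np.hstack([cv2.resize(s["color"][150:340,180:370],(384,384)),cv2.resize(w["color"],(416,384))]),cv2.COLOR_RGB2BGR))
for n,z in(("brush_eye",98),("brush",0)):print(n,[(np.round(r["centre"],1),round(r["conf"],2),atz(w,r["centre"],z).round(1)) for r in tip_of(w,n)])
E
```

```text
time: 6.28
tool_pos: [516.5, 281.4, 345.0]
tcp_rot: [-3.14, 0.003, 0.867]
contact_force: [-0.4, -0.2, -0.0]
grip_width: 38.5
finger_force: 0.0
brush_eye [(array([253.4, 195.3]), 0.97, array([518.7, 282.8,  98. ]))]
brush [(array([253.5, 164.5]), 0.65, array([518.4, 282.3,   0. ])), (array([178.2, 233.8]), 0.65, array([410.8, 276.7,   0. ]))]
```

View pics/e.png

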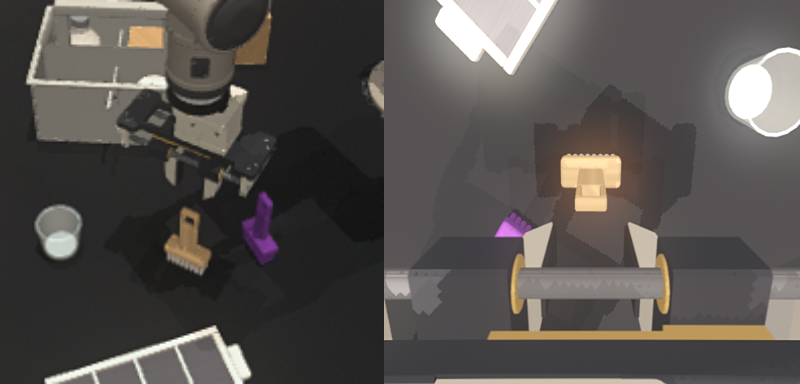

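The lift came before the fingers had shut. The brush still stands untouched at (590,170) in the right half. I'll repeat the grasp with more time for closing.

```bash
python3 -m inch '[[0,0,0,0,1],[0,0,0,0,1],[0,0,0,0,1],[0,0,0,0,1],[0,0,0.04,0,1],[0,0,0.08,0,1],[0,0,0.098,0,1],[0,0,0.098,0,1]]' ; python3 -m inch '[[0,0,0,0,0],[0,0,0,0,0],[0,0,0,0,0],[0,0,0,0,0],[0,0,0,0,0],[0,0,0,0,0],[0,0,0,0,0],[0,0,0,0,0]]';python3 -m inch '[[0,0,0,0,0],[0,0,0,0,0],[0,0,0,0,0],[0,0,0,0,0],[0,0,0,0,0]]'
```

```text
time: 7.15
tool_pos: [515.4, 281.0, 244.1]
tcp_rot: [-3.137, 0.008, 0.867]
contact_force: [-1.4, 0.3, 0.6]
grip_width: 91.6
finger_force: 0.0
time: 7.82
tool_pos: [516.9, 281.6, 249.0]
tcp_rot: [3.141, -0.0, 0.867]
contact_force: [-0.4, 0.6, -0.3]
grip_width: 42.9
finger_force: 0.0
time: 8.23
tool_pos: [516.8, 281.6, 248.7]
tcp_rot: [-3.142, 0.0, 0.867]
contact_force: [0.4, 0.7, -0.2]
grip_width: 25.7
finger_force: 30.0
```

Gripped at 25.7 mm with 30 N. Lift, then look down on the hook with the wrist camera.

```bash
python3 -m inch '[[0,0,-0.03,0,0],[0,0,-0.07,0,0],[0,0,-0.11,0,0],[0,0,-0.15,0,0],[0,0,-0.18,0,0],[0,0,-0.18,0,0],[0,0,-0.18,0,0]]'; python3 -c "
from h import *
delta([579,-6,430],76.9)"
```

```text
time: 8.82
tool_pos: [516.8, 281.6, 430.6]
tcp_rot: [3.14, -0.004, 0.867]
contact_force: [-0.4, -0.2, -2.3]
grip_width: 25.8
finger_force: 30.0
shift [-0.1789  0.2336  0.0004] spin -0.4753 yaw now 49.66
```

```bash
python3 -m inch '[[-0.02,0.025,0,-0.1,0],[-0.045,0.058,0,-0.2,0],[-0.07,0.09,0,-0.3,0],[-0.094,0.123,0,-0.4,0],[-0.12,0.156,0,-0.475,0],[-0.14,0.185,0,-0.475,0],[-0.165,0.216,0,-0.475,0],[-0.179,0.234,0,-0.475,0]]'; python3 -m inch '[[0,0,0,0,0],[0,0,0,0,0],[0,0,0,0,0]]'; python3 - <<'E'
from h import *
w=capture("wrist")
cv2.imwrite("pics/f.png",cv2.cvtColor(w["color"],cv2.COLOR_RGB2BGR))
for n,z in(("caddy_hook",122),("caddy_handle",210),("brush_eye",430-151)):print(n,[(np.round(r["centre"],1),round(r["conf"],2),atz(w,r["centre"],z).round(1)) for r in tip_of(w,n)])
E
```

```text
time: 9.48
tool_pos: [579.5, -10.1, 426.3]
tcp_rot: [-3.138, 0.001, 1.339]
contact_force: [0.1, -0.2, -1.8]
grip_width: 25.8
finger_force: 30.0
time: 9.73
tool_pos: [579.1, -5.8, 427.2]
tcp_rot: [-3.139, -0.0, 1.342]
contact_force: [0.8, 0.4, -1.3]
grip_width: 25.6
finger_force: 30.0
caddy_hook [(array([256.7, 114.9]), 0.9, array([594.2,  45.3, 122. ]))]
caddy_handle [(array([254.3, 312.7]), 0.97, array([564. , -75.7, 210. ]))]
brush_eye [(array([252.6, 270.7]), 0.55, array([579.7,  -4.6, 279. ]))]
```

View pics/f.png

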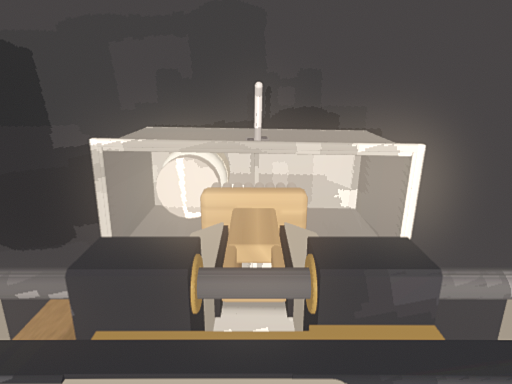

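The wrist view shows the hook running from (258,137) at the wall to its tip at (259,85), with the near rim level at row 145. The brush hangs straight in the grip. I'll compute the geometry from these pixels and a second view.

```bash
python3 -m inch '[[-0.04,0,0,0,0],[-0.04,0,0,0,0],[-0.04,0,0,0,0],[-0.04,0,0,0,0]]' >/dev/null; python3 - <<'E'
from h import *
np.set_printoptions(precision=1,suppress=True)
w=capture("wrist");s=capture("side");o=get_obs();print(o["tool_pos"],o["tcp_rot"])
cands={}
for n,z in(("caddy_hook",122),("caddy_handle",210)):
  a=[r["centre"] for r in tip_of(w,n)];b=[r["centre"] for r in tip_of(s,n)]
  print(n,[(np.array(x),atz(w,x,z)) for x in a],[(np.array(x),atz(s,x,z)) for x in b]); 
  if a and b: print([tri([(w,a[0]),(s,x)]) for x in b])
g=cv2.cvtColor(w["color"],cv2.COLOR_RGB2GRAY)
np.save("w2.npy",g); 
# rim outer edge: for columns, lower-to-bright transition
q=trace(w,"caddy");m=q[0]["pixels"];print(q[0]["conf"],q[0]["rect"])
cv2.imwrite("pics/g.png",cv2.cvtColor(np.vstack([w["color"]]),cv2.COLOR_RGB2BGR))
E
```

```text
[570.3 -44.4 428.8] [ 3.1 -0.   1.3]
caddy_hook [(array([256.2,  61.5]), array([595.2,  46.7, 122. ]))] [(array([233.3, 201.2]), array([595.6,  53.9, 122. ])), (array([231.9, 146.9]), array([ 557.3, -243. ,  122. ]))]
[(array([595. ,  47.1, 115.7]), [np.float64(0.27106054135262503), np.float64(0.2710605413523132)]), (array([591.1,  35.1, 317.2]), [np.float64(0.5102207818900505), np.float64(0.5102207818902813)])]
caddy_handle [(array([254.6, 259.6]), array([564.8, -76.6, 210. ]))] [(array([235.4, 153.8]), array([567.1, -76.6, 210. ])), (array([209.3, 269.4]), array([698.7, 374.9, 210. ])), (array([253.2, 348.4]), array([632.5, 591. , 210. ]))]
[(array([565.9, -76.6, 210. ]), [np.float64(1.1029016664256577), np.float64(1.1029016664254232)]), (array([ 561.3, -607.6, -940.7]), [np.float64(148.95305068625916), np.float64(148.95305068625896)]), (array([ 1757.1,  5743.8, 10985.4]), [np.float64(97.3139091012382), np.float64(97.31390910123865)])]
0.7 [253.8, 242.9, 109.7, 113.7]
```

View pics/g.png

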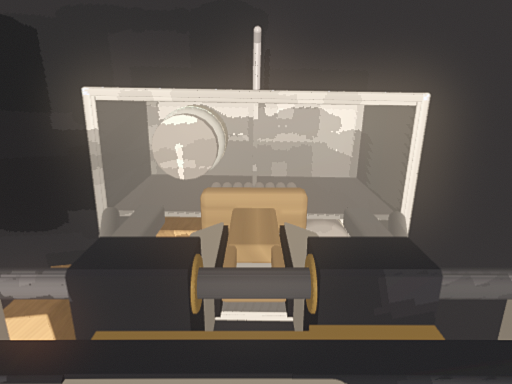

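The second view gives near rim corners at (84,89) and (428,95), and a hook from (256,90) to its tip at (258,29).

```bash
python3 - <<'E'
from h import *
np.set_printoptions(precision=1,suppress=True)
w=capture("wrist");o=get_obs();print(o["tool_pos"],np.degrees(o["tcp_rot"]))
A=atz(w,[84,89],135);B=atz(w,[428,95],135);print("rim",A,B,np.linalg.norm(A-B),np.degrees(np.arctan2(*(B-A)[1::-1])))
M=(A+B)/2;print("mid",M)
T=atz(w,[258,29],131);H0=atz(w,[256,88],122);print("tip",T,"base",H0,"dir",np.degrees(np.arctan2(*(T-H0)[1::-1])))
for yaw in(-11.,-13.1,-12.):
    a=np.radians(yaw);y=np.array([-np.sin(a),np.cos(a)])
    print(yaw,"hook from rim",M[:2]+28*y,"from tip",T[:2]-23*y,"from handle",np.array([565.5,-76.3])+128*y,"centre",M[:2]-100*y)
R=Ro.from_euler("xyz",o["tcp_rot"]).as_matrix()
for n,dz,dx in(("eye",159-8.3,0),("headtop centre",159-8.3+63,0)): print(n,proj(w,o["tool_pos"]+R@[0,0,dz]))
print([(np.array(q["centre"]),q["conf"]) for q in tip_of(w,"brush_eye")],[np.array(q["centre"]) for q in tip_of(w,"brush")],"brush origin pred",proj(w,o["tool_pos"]+R@[0,0,159-8.3+98]))
E
```

```text
[570.3 -44.9 428.7] [180.   -0.   76.9]
rim [460.9  56.2 135. ] [719.4  -8.4 135. ] 266.44857972651863 -14.026153210173163
mid [590.1  23.9 135. ]
tip [601.4  68.  131. ] base [590.5  26.9 122. ] dir 75.15337340234804
-11.0 hook from rim [595.5  51.4] from tip [597.   45.4] from handle [589.9  49.3] centre [571.  -74.3]
-13.1 hook from rim [596.5  51.2] from tip [596.1  45.6] from handle [594.5  48.4] centre [567.5 -73.5]
-12.0 hook from rim [595.9  51.3] from tip [596.6  45.5] from handle [592.1  48.9] centre [569.3 -73.9]
eye [251.  270.6]
headtop centre [251.6 216.4]
[(array([253.9, 268.8]), 0.71)] [array([252.9, 197.6])] brush origin pred [251.7 198.1]
```

Caddy yaw is about −14° and the hook is at about (595,46). I'll go outside the hook, lower to insertion height, and check before threading.

```bash
python3 -c "
from h import *
delta([608,99.7,429],76)"; 
```

```text
shift [ 0.1496  0.0039 -0.0003] spin 0.0157 yaw now 76.9
```

```bash
python3 -m inch '[[0.035,0.001,0,0.016,0],[0.07,0.002,0,0.016,0],[0.11,0.003,0,0.016,0],[0.15,0.004,0,0.016,0],[0.15,0.004,0,0.016,0],[0.15,0.004,0.03,0.016,0],[0.15,0.004,0.07,0.016,0],[0.15,0.004,0.11,0.016,0]]'; python3 -m inch '[[0,0,0.03,0,0],[0,0,0.042,0,0],[0,0,0.042,0,0],[0,0,0.042,0,0],[0,0,0.042,0,0]]'; python3 - <<'E'
from h import *
np.set_printoptions(precision=1,suppress=True)
delta([608,99.7,277],76)
s=capture("side");w=capture("wrist");o=get_obs();R=Ro.from_euler("xyz",o["tcp_rot"]).as_matrix()
print(o["tool_pos"]);e=o["tool_pos"]+R@[0,0,150.7]
print("eye pred",e,"side px",proj(s,e),[(np.array(q["centre"]),q["conf"]) for q in tip_of(s,"brush_eye")],"hook",proj(s,[595.3,46.2,122]),[(np.array(q["centre"]),q["conf"]) for q in tip_of(s,"caddy_hook")])
u,v=proj(s,e).astype(int)
cv2.imwrite("pics/i.png",cv2.cvtColor(np.hstack([cv2.resize(s["color"][v-40:v+40,u-40:u+40],(400,400),interpolation=cv2.INTER_CUBIC),cv2.resize(w["color"],(400,400))]),cv2.COLOR_RGB2BGR))
E
```

```text
time: 11.43
tool_pos: [608.2, 100.2, 318.5]
tcp_rot: [3.138, -0.001, 1.327]
contact_force: [0.6, 0.1, -1.5]
grip_width: 25.9
finger_force: 30.0
time: 11.85
tool_pos: [608.8, 99.8, 278.3]
tcp_rot: [3.139, -0.001, 1.326]
contact_force: [-0.5, -0.0, -1.1]
grip_width: 25.4
finger_force: 30.0
shift [-0. -0.  0.] spin -0.0007 yaw now 75.96
[608.7  99.8 278.7]
eye pred [609.3  99.9 128. ] side px [231.  210.4] [(array([228.8, 210.1]), 0.95)] hook [233.  199.6] [(array([235.8, 199.5]), 0.83)]
```

View pics/i.png

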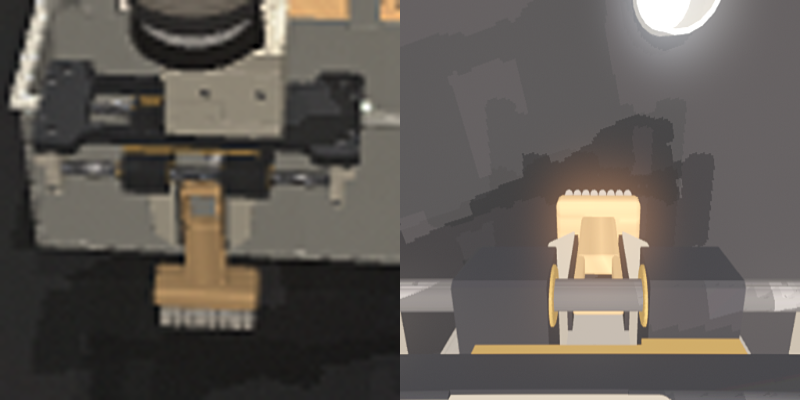

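Side half: the brush is upright and its eye at (203,205) matches the kinematic prediction. The hook is hidden behind the gripper. I'll cross-check the hook's lateral position numerically in the earlier unobstructed crop.

```bash
python3 - <<'E'
from h import *
np.set_printoptions(precision=1,suppress=True)
s=capture("side");t=capture("top")
a=np.radians(-14);x=np.array([np.cos(a),np.sin(a)]);y=np.array([-np.sin(a),np.cos(a)])
b=cv2.cvtColor(cv2.imread("pics/b.png"),cv2.COLOR_BGR2GRAY).astype(float)
for r in range(156,188,4):
    k=b[r,115:160];k=np.clip(k-np.median(k)-15,0,None);print(r,"side px",180+(115+(k*np.arange(45)).sum()/max(k.sum(),1))/2.5-.3,130+r/2.5-.3)
for lat in(562,566.6):
    for out,z in((5,122),(28,122),(42,122),(50,128)):
        X=np.append(lat*x+(161+out)*y,z);print(lat,out,"side",proj(s,X),"top",proj(t,X))
# top crop: hook between cols 680-715 rows 105-130 of right half
for c in range(680,716,5):
    k=b[95:140,c];k=np.clip(k-np.median(k)-15,0,None);print(c,"top px",150+(c-400)/3.125-.3,130+(95+(k*np.arange(45)).sum()/max(k.sum(),1))/3.125-.3)
E
```

```text
156 side px 225.7 192.1
160 side px 225.7 193.7
164 side px 234.24690909090907 195.29999999999998
168 side px 234.07590361445781 196.89999999999998
172 side px 233.7378600823045 198.5
176 side px 233.63463414634145 200.1
180 side px 233.312084592145 201.7
184 side px 232.9272727272727 203.29999999999998
562 5 side [235.1 194.8] top [251.6 169.8]
562 28 side [234.4 199.7] top [245.6 168.3]
562 42 side [234.  202.7] top [241.9 167.4]
562 50 side [233.7 203. ] top [239.8 166.5]
566.6 5 side [233.7 194.8] top [251.9 168.6]
566.6 28 side [233.  199.6] top [245.9 167.1]
566.6 42 side [232.5 202.6] top [242.2 166.2]
566.6 50 side [232.2 202.9] top [240.1 165.4]
680 top px 239.29999999999998 165.87024
685 top px 240.89999999999998 165.89362521891417
690 top px 242.5 166.5479575596817
695 top px 244.1 166.91235443037974
700 top px 245.7 167.504679245283
705 top px 247.29999999999998 167.783273657289
710 top px 248.89999999999998 168.2154034229829
715 top px 250.5 171.14
```

All three views agree: the lateral line is 565 ±1 mm and the eye is at 566. Shift 1 mm and thread it.

```bash
python3 -m inch '[[0,-0.001,0.0015,0,0],[-0.01,-0.001,0.0015,0,0],[-0.018,-0.001,0.0015,0,0],[-0.026,-0.001,0.0015,0,0],[-0.034,-0.001,0.0015,0,0],[-0.04,-0.001,0.0015,0,0],[-0.04,-0.001,0.0015,0,0]]'; python3 -m inch '[[-0.008,0,0,0,0],[-0.014,0,0,0,0],[-0.014,0,0,0,0],[-0.014,0,0,0,0]]'; python3 -c "
from h import *
o=get_obs();print(o['tool_pos'],o['contact_force'],o['moment'])"
```

```text
time: 12.73
tool_pos: [597.3, 59.7, 275.3]
tcp_rot: [-3.141, 0.0, 1.324]
contact_force: [-0.6, 0.0, -0.3]
grip_width: 26.1
finger_force: 30.0
time: 13.07
tool_pos: [594.1, 47.4, 275.2]
tcp_rot: [3.142, -0.0, 1.325]
contact_force: [0.4, 0.1, -0.9]
grip_width: 25.7
finger_force: 30.0
[594.12010946  47.39592504 275.23800539] [ 0.42726977  0.07038896 -0.90969513] [-0.14000136 -0.00480821 -0.01584589]
```

No contact while threading. Lower gently until the eye rests on the wire.

```bash
python3 -m inch '[[0,0,0.003,0,0],[0,0,0.006,0,0],[0,0,0.009,0,0],[0,0,0.009,0,0],[0,0,0.009,0,0]]';  python3 -m inch '[[0,0,0.001,0,0],[0,0,0.002,0,0],[0,0,0.002,0,0],[0,0,0.002,0,0]]'
```

```text
time: 13.48
tool_pos: [594.1, 48.0, 265.8]
tcp_rot: [-3.141, 0.0, 1.326]
contact_force: [0.0, 0.2, -0.3]
grip_width: 25.8
finger_force: 30.0
time: 13.82
tool_pos: [594.1, 47.7, 264.2]
tcp_rot: [-3.142, -0.0, 1.326]
contact_force: [0.9, 0.3, -1.6]
grip_width: 25.6
finger_force: 30.0
```

```bash
python3 -m inch '[[0,0,0.001,0,0],[0,0,0.0015,0,0],[0,0,0.0015,0,0],[0,0,0.0015,0,0]]'; python3 -c "
from h import *
s=capture('side');print([(np.round(q['centre'],1),q['conf']) for q in tip_of(s,'brush_eye')],get_obs()['contact_force'],get_obs()['moment'],proj(s,get_obs()['tool_pos']-[0,0,150.7]))
"
```

```text
time: 14.15
tool_pos: [594.2, 47.7, 263.4]
tcp_rot: [3.141, -0.0, 1.326]
contact_force: [-1.1, 0.5, 5.1]
grip_width: 25.7
finger_force: 30.0
[(array([311.7, 251.2]), 0.92), (array([233.2, 199.5]), 0.65)] [-1.86283067 -0.1508031   5.40535554] [-0.02863831  0.28844628  0.01289003] [233.53222642 201.99917591]
```

Contact is now about 6 N upward, so the eye is on the wire. Ease off slightly and release.

```bash
python3 -m inch '[[0,0,-0.0005,0,0],[0,0,-0.0005,0,0],[0,0,-0.0005,0,0.4],[0,0,-0.0005,0,0.6],[0,0,-0.0005,0,0.7],[0,0,-0.0005,0,0.7],[0,0,-0.0005,0,0.7],[0,0,-0.0005,0,0.7]]'; python3 -m inch '[[0,0,0,0,0.7],[0,0,0,0,0.7],[0,0,0,0,0.7],[0,0,-0.01,0,0.7],[0,0,-0.03,0,0.7],[0,0,-0.06,0,0.7],[0,0,-0.10,0,0.7],[0,0,-0.14,0,0.7]]'; python3 -m inch '[[0,0,-0.05,0,1],[0,0,-0.05,0,1],[0,0,-0.05,0,1]]'; python3 - <<'E'
from h import *
s=capture("side");w=capture("wrist");o=get_obs();print(o["tool_pos"])
print([(np.round(q['centre'],1),q['conf']) for q in tip_of(s,'brush_eye')])
print([(np.round(q['centre'],1),q['conf']) for q in tip_of(w,'brush_eye')],proj(w,[594,47.5,112]))
cv2.imwrite("pics/j.png",cv2.cvtColor(np.hstack([cv2.resize(s["color"][150:240,190:280],(384,384),interpolation=cv2.INTER_CUBIC),cv2.resize(w["color"],(416,384))]),cv2.COLOR_RGB2BGR))
delta([566,-76.5,420],166);delta([566,-76.5,420],-14)
print(o["joint_positions"])
E
```

```text
time: 14.92
tool_pos: [594.1, 47.8, 263.1]
tcp_rot: [-3.141, -0.0, 1.326]
contact_force: [1.1, 1.2, -0.4]
grip_width: 60.9
finger_force: 0.0
time: 15.58
tool_pos: [593.7, 47.8, 405.0]
tcp_rot: [-3.14, 0.0, 1.326]
contact_force: [1.6, -0.7, 1.2]
grip_width: 64.3
finger_force: 0.0
time: 15.83
tool_pos: [594.0, 47.8, 458.2]
tcp_rot: [3.133, -0.002, 1.326]
contact_force: [0.1, 0.6, -0.1]
grip_width: 79.8
finger_force: 0.0
[593.77769704  47.75141998 452.84241769]
[(array([233.2, 200.3]), 0.74), (array([311.3, 252. ]), 0.69)]
[(array([252.4, 168. ]), 0.66)] [250.95396081 167.59638803]
shift [-0.1272  0.0032  0.0312] spin -1.5715 yaw now 75.96
shift [-0.1272  0.0032  0.0312] spin 1.5701 yaw now 75.96
[-4.83725054e-02  4.46011330e-01  1.23147281e+00  4.93851913e-05
  1.46464871e+00  1.96578024e-01]
```

View pics/j.png

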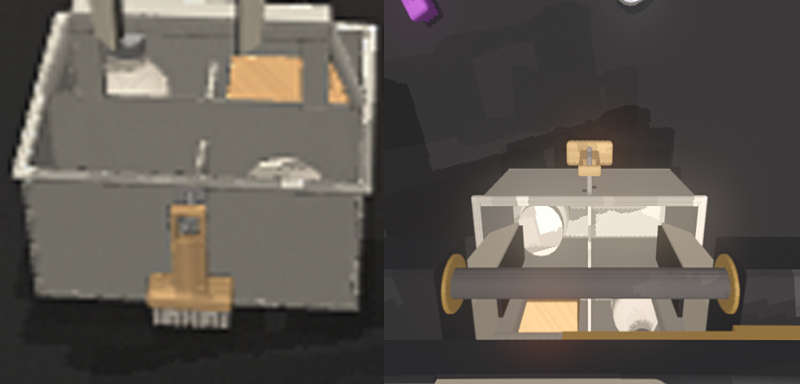

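The brush hangs by its eye on the hook, side half (190,255), eye at (190,220), clear of the table. Now to the handle, turning 90°.

```bash
python3 -m inch '[[-0.02,0,0,0.12,1],[-0.04,0,0,0.24,1],[-0.06,0,0,0.36,1],[-0.08,0,0,0.48,1],[-0.10,0,0,0.60,1],[-0.127,0,0,0.72,1],[-0.127,0.002,0,0.84,1],[-0.127,0.002,0.01,0.96,1]]'; python3 -m inch '[[0,0,0,0.12,1],[0,0,0,0.24,1],[0,0,0,0.36,1],[0,0,0,0.48,1],[0,0,0,0.61,1],[0,0,0,0.61,1],[0,0,0,0.61,1]]'; python3 - <<'E'
from h import *
s=capture("side");w=capture("wrist")
for n in("caddy_handle","brush_eye"):
  print(n,[(np.round(q['centre'],1),q['conf'],atz(w,q['centre'],210).round(1)) for q in tip_of(w,n)])
delta([563.5,-77,369],-14)
print(get_obs()["tool_pos"],get_obs()["moment"],get_obs()["contact_force"])
E
```

```text
time: 16.7
tool_pos: [565.3, -77.6, 442.8]
tcp_rot: [3.142, 0.0, 0.357]
contact_force: [-0.1, -0.0, -0.6]
grip_width: 91.9
finger_force: 0.0
time: 17.28
tool_pos: [565.2, -76.0, 441.7]
tcp_rot: [-3.141, 0.003, -0.241]
contact_force: [-0.1, -0.3, -0.9]
grip_width: 91.6
finger_force: 0.0
caddy_handle [(array([255.8, 205.8]), 0.62, array([565.8, -77.7, 210. ]))]
brush_eye [(array([114.9, 172.1]), 0.8, array([609.6,   4.6, 210. ]))]
shift [-0.0014  0.0014  0.0738] spin 0.0023 yaw now -13.87
[565.27654345 -75.95829469 442.78175912] [-0.0676922   0.18039801  0.01859877] [ 0.62786057 -0.25949736  0.07303299]
```

```bash
python3 -m inch '[[-0.001,0.001,0.03,0,1],[-0.001,0.001,0.06,0,1],[-0.001,0.001,0.073,0,1],[-0.001,0.001,0.073,0,0],[-0.001,0.001,0.073,0,0],[-0.001,0.001,0.073,0,0],[-0.001,0.001,0.073,0,0],[-0.001,0.001,0.073,0,0]]'; python3 -m inch '[[0,0,0,0,0],[0,0,0,0,0],[0,0,0,0,0],[0,0,0,0,0],[0,0,0,0,0],[0,0,0,0,0],[0,0,0,0,0],[0,0,0,0,0]]';python3 -m inch '[[0,0,0,0,0],[0,0,0,0,0],[0,0,0,0,0],[0,0,0,0,0]]'; python3 -c "
from h import *
o=get_obs();print(o['moment'],o['contact_force'])"
```

```text
time: 18.15
tool_pos: [564.3, -76.7, 371.6]
tcp_rot: [-3.142, -0.003, -0.244]
contact_force: [-0.4, -0.6, 0.1]
grip_width: 63.5
finger_force: 0.0
time: 18.82
tool_pos: [564.1, -76.7, 370.2]
tcp_rot: [-3.141, 0.0, -0.244]
contact_force: [-0.4, 0.7, 0.5]
grip_width: 22.0
finger_force: 30.0
time: 19.15
tool_pos: [564.1, -76.6, 370.2]
tcp_rot: [-3.141, 0.0, -0.244]
contact_force: [0.3, 0.5, -0.3]
grip_width: 21.6
finger_force: 30.0
[2.56195483e-02 1.92239560e-01 1.40121597e-04] [ 0.28913745  0.50654048 -0.28639366]
```

The handle is gripped. Small test lift of 8 mm to read force and moment.

```bash
python3 -m inch '[[0,0,-0.002,0,0],[0,0,-0.004,0,0],[0,0,-0.006,0,0],[0,0,-0.008,0,0],[0,0,-0.008,0,0],[0,0,-0.008,0,0],[0,0,-0.008,0,0],[0,0,-0.008,0,0]]'; python3 - <<'E'
from h import *
o=get_obs();R=Ro.from_euler("xyz",o["tcp_rot"]).as_matrix()
print(o["tool_pos"],o["contact_force"],o["moment"],"tool-frame moment",R.T@o["moment"],"offset along tool x,y mm",1000*(R.T@o["moment"])[[1,0]]/np.linalg.norm(o["contact_force"]))
for n in("side","wrist"):
  p=capture(n);print(n,[(np.round(q['centre'],1),round(q['conf'],2)) for q in tip_of(p,"brush_eye")],[np.round(q["centre"],1) for q in tip_of(p,"caddy")])
E
```

```text
time: 19.82
tool_pos: [564.0, -76.7, 378.0]
tcp_rot: [-3.142, 0.0, -0.244]
contact_force: [-0.1, 0.9, -7.7]
grip_width: 21.7
finger_force: 30.0
[564.00857838 -76.65583083 378.04147297] [-0.14869983  0.88214551 -7.74574443] [-0.07741398  0.21074924 -0.03349598] tool-frame moment [-0.12605496 -0.18577945  0.03356024] offset along tool x,y mm [-23.82632902 -16.16662637]
side [(array([233.1, 198. ]), 0.74), (array([310.9, 249.8]), 0.53)] [array([237.1, 197.6])]
wrist [(array([ 75. , 197.3]), 0.86)] []
```

The weight is carried (7.7 N) with almost no moment change, so the load is balanced. Lift slowly to 100 mm.

```bash
python3 -m inch '[[0,0,-0.004,0,0],[0,0,-0.010,0,0],[0,0,-0.016,0,0],[0,0,-0.022,0,0],[0,0,-0.028,0,0],[0,0,-0.034,0,0],[0,0,-0.040,0,0],[0,0,-0.046,0,0]]';  python3 -m inch '[[0,0,-0.006,0,0],[0,0,-0.012,0,0],[0,0,-0.019,0,0],[0,0,-0.026,0,0],[0,0,-0.033,0,0],[0,0,-0.039,0,0],[0,0,-0.043,0,0],[0,0,-0.046,0,0]]'; python3 -m inch '[[0,0,0,0,0],[0,0,0,0,0],[0,0,0,0,0],[0,0,0,0,0],[0,0,0,0,0],[0,0,0,0,0],[0,0,0,0,0],[0,0,0,0,0]]'; python3 - <<'E'
from h import *
np.set_printoptions(precision=2,suppress=True)
o=get_obs();print(o["tool_pos"],o["contact_force"],o["moment"],o["dq"])
s=capture("side");w=capture("wrist")
e=[[q['centre'] for q in tip_of(p,"brush_eye")] for p in(s,w)];h=[[q['centre'] for q in tip_of(p,"caddy_hook")] for p in(s,w)]
print(e,h)
if e[1]: print([tri([(s,x),(w,e[1][0])]) for x in e[0]])
cv2.imwrite("pics/k.png",cv2.cvtColor(np.hstack([cv2.resize(s["color"][90:250,160:320],(400,400),interpolation=cv2.INTER_CUBIC),cv2.resize(w["color"],(400,400))]),cv2.COLOR_RGB2BGR))
E
```

```text
time: 20.78
tool_pos: [564.0, -76.7, 425.0]
tcp_rot: [-3.141, -0.0, -0.244]
contact_force: [-0.2, 0.4, -8.2]
grip_width: 22.1
finger_force: 30.0
time: 21.45
tool_pos: [564.1, -76.7, 470.9]
tcp_rot: [-3.142, -0.001, -0.244]
contact_force: [-0.1, 0.7, -8.4]
grip_width: 21.9
finger_force: 30.0
time: 22.12
tool_pos: [564.1, -76.7, 470.2]
tcp_rot: [-3.142, 0.0, -0.244]
contact_force: [0.5, 0.6, -8.1]
grip_width: 21.8
finger_force: 30.0
[564.05 -76.7  470.16] [ 0.51  0.63 -8.09] [-0.14  0.16 -0.02] [-0. -0.  0.  0.  0.  0.]
[[[233.4, 178.9], [309.1, 251.0]], [[76.2, 195.5], [254.8, 261.8], [11.8, 347.6]]] [[[236.1, 178.2]], [[72.7, 199.6]]]
[(array([593.81,  50.79, 210.34]), [np.float64(1.4558289810815612), np.float64(1.4558289810816578)]), (array([467.14, 203.44,  -2.57]), [np.float64(88.10180456221254), np.float64(88.10180456221254)])]
```

View pics/k.png

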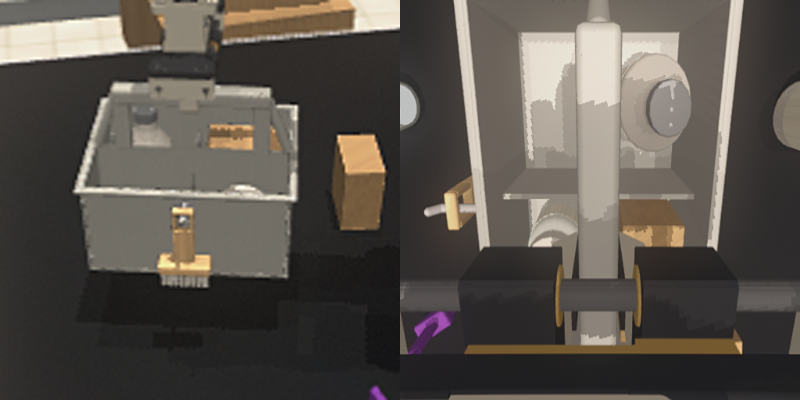

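The caddy is level about 100 mm up. The brush is on its hook (side half 183,220; eye triangulated at z = 210), and the bottle, jar and carton are standing inside. The arm is steady, so I'm handing it in.

```bash
python3 -c "
from plant import *
print(close_job())"
```

```text
the job is handed in; nothing more can be done
None
```

I hung the brush by its eye on the hook and let go, then lifted the caddy about 10 cm by its handle and handed the job in at about 22 s, still holding it steady and level with everything in it; no verdict came back.

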